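Put the block scraper back in its slanted slot

TASK

Take the red-handled block scraper out of the white drip rack and slide its blade edgewise into the slot of the slanted wooden block, fully home so that the handle sits against the block, then let go. Leave the other things on the table where they are.

Things in the scene. Friction and masses are not known exactly. Their poses are not given: they have to be found in the camera images.
- scraper: Loose, 0.3 kg. Steel blade 80 wide (72 in its last 10), 4 thick, 75 long, under a red slab handle 110 wide, 26 thick, 45 tall. Origin: middle of the blade's free edge; z from there up to the handle (handle at z 75 to 120 mm), x along the width, y across. Faces and ends are alike: it may go in either way round. Starts upright, blade down, in the rack, its edge 12 mm above the table.
- rack: White plastic drip rack, fixed: tray 170 x 120, 22 high, with blue guides up to 55 mm above the table that hold the blade upright with 1 mm play a side. The scraper lifts straight up out of it. Origin: on the table under its centre; x along the blade's width, y across the blade, z up.
- block: Slanted wooden block, fixed, on a dark foot 200 x 100, 14 thick; about 170 mm high. Origin: on the table straight under the centre of the slot's mouth, which is 135 mm up. z up; x points from the sloping top face (on the robot's side) to the block's back.
- slot: Slotted part of the block, 120 x 54 x 108. Origin: centre of the mouth, in the sloping top face. z points out of the slot, 35 degrees from vertical, leaning to the robot; x along the slot (uphill), y across. Slot 90 long, 10 wide, 100 deep, mouth flared to 18 wide over the first 6 mm. Fully home, the handle rests on the face and the scraper's origin is at z = -75 mm here.
- stomper: White plastic meat stomper, standing, 54 mm across, 170 high. Bystander. Origin: centre of its underside.
- bottle: Green bottle with a white cap, 64 mm across, 170 high, standing. Bystander. Origin: centre of its underside.
- grinder_plate: Steel grinder disc with a hole, 82 mm across, 12 thick, lying flat. Bystander. Origin: centre of its underside.
- carton: Small cardboard carton 120 x 90 x 100 mm. Bystander. Origin: centre of its underside.
Mind the look-alikes: they are no part of the job. Leave any yellow look-alike of the scraper alone.

How it is judged:
By the outcome, as a careful person would: the job done as asked, in the order asked, and still so for the second after the job is handed in, with the robot touching nothing.
It also fails if it takes over 42 s, if anything falls off the work surface, if the arm or the gripper's body presses on something with over 40 N, if the wrist force passes 120 N, or if a joint passes its speed limit or range.

ROBOT

A 6-joint arm with a two-finger parallel gripper is mounted at the origin on the work surface. World frame = base frame: x ahead of the robot, y to its left, z up, the work surface at z = 0. Lengths are in mm, angles in rad, forces in N, time in s.
With the tool pointing down it reaches from about 300 to 750 mm from the base axis. Payload 8.5 kg.
Tool frame: the origin (TCP) lies at the very end of the fingers, on their centre line; the grasp point (between the pads) lies 19 mm behind it; z points along the fingers, y is the line along which they close (so a half turn about z gives the same grasp; the last joint's range is limited). The gripper opens to 88 mm and grips with 3 to 60 N. Pads are 18 mm wide; open, the fingers measure 123 mm over their backs; the gripper's body (75 mm by 187 mm) begins 45 mm behind the grasp point.
Start: joints at [-1.489, 0.381, 1.297, -0, 1.464, -0.215], TCP at [160.848, -525.936, 238.748] pointing down, gripper open.
Joint ranges: [-3.11, 3.11], [-0.89, 2.33], [0.22, 2.48], [-1.42, 4.56], [0.17, 2.85], [-2.88, 2.88]. Speed limits (rad/s): [2.39, 2.39, 3.14, 3.14, 3.14, 3.14].

INTERFACE

Orientations are given as a unit quaternion [x, y, z, w].
In Python, from station import * gives the robot as it stands. The module is installed in compiled form; this text tells all that it offers.
- The arm moves only by the tool arm_command, never from a script. Its arguments are lists of equal length, an entry for each row: "gripper": the closure, from 0 (fully open) to 1 (shut); "slide": the shift along the tool's x, y, z in mm, a list of three; "yaw": the turn about the tool's z in degrees. In form: {"gripper": [gripper, ...], "slide": [[dx, dy, dz], ...], "yaw": [yaw, ...]}. A call has 1 to 10 rows; each row is the pose to reach, as a shift and turn from the pose commanded when the call began, along the tool's axes at that moment; what a row does not reach only later rows make up. A row lasts 1/8 s, in which the tool goes at most 62.5 mm and 10.7 degrees, less where a joint would pass 70% of its speed; a pose out of reach is approached as far as the arm can. A call with a gripper value outside its range is refused whole. The fingers move at their own pace and stop on an object; "squeeze" is the grip in N (left out, the last holds). Time passes only in rows, so rows that repeat a pose let the fingers close. It gives the time, the measured TCP pose, the force, the opening and the grip force at its end, in the units of the state.
- state(): the state, without advancing time (a new reading comes with each control period).
- capture(name): name is "side" or "top"; returns (picture, depth): 400x640x3 uint8, red, green, blue; 400x640 float32, mm along the optical axis (not along the pixel's ray), 0 where there is no reading.
- camera_model(name): a dict with "camera_matrix" (3x3 intrinsics, pixels), "rvec" (rotation vector, rad) and "tvec" (3), from world to camera coordinates, as OpenCV has them. Camera axes: x right, y down, z forward; pixel columns grow to the right and rows downward; lengths in mm; the calibration is good to about 2 mm. A picture is of the moment at which its call begins. camera_model takes no time and is no camera call.
- finish_job(): hands the job in; it is judged then, once.
The state is a dict: "time_s": time; "joints": joint angles; "qvel": joint speeds; "tau": joint torques, N m; "tcp_pos": TCP position; "ee_rot": TCP orientation; "force": force on the tool from outside, world axes, zero at the start; "wrist_torque": the same for the moment, N m; "finger_gap": finger opening in mm; "gripper_force": force on a finger pad.
Only numpy, scipy, OpenCV 4.12 (cv2) and the standard library are available. Lean on these libraries where they do the work, as an engineer would, in place of code of your own. Each camera call takes 0.05 s, during which the arm holds its last target. There are 200 camera calls.

## Working session

There is one attempt and no reset: what is moved stays moved. The work goes in short steps, Python scripts to look and compute and a tool call to move; the robot and the scene stay as the last step left them, time stands still between calls to the robot, and variables do not carry over. Pictures are saved under pics/ and viewed, at most 10 in all, crops included, and the job is handed in when it is done.

Besides the shell and the picture viewer there is one more tool, called after "Call:" as name([rows], argument=value, ...), one row to a line, values as JSON. arm_command: Moves the arm, as the interface text tells. Its arguments: {"type":"object","properties":{"gripper":{"type":"array"},"slide":{"type":"array"},"yaw":{"type":"array"},"squeeze":{"type":"number"}},"required":["gripper","slide","yaw"]}

```bash
mkdir -p pics; cat > h.py <<'E'
from station import *
import numpy as np, cv2
from scipy.spatial.transform import Rotation as R
def cam(n):
    m=camera_model(n); K=np.array(m["camera_matrix"],float); Rm=cv2.Rodrigues(np.array(m["rvec"],float))[0]; t=np.array(m["tvec"],float).ravel()
    return K,Rm,t
def cloud(n,d):
    K,Rm,t=cam(n); v,u=np.mgrid[:d.shape[0],:d.shape[1]]
    p=np.stack([(u-K[0,2])/K[0,0]*d,(v-K[1,2])/K[1,1]*d,d],-1)
    return (p-t)@Rm
def plane(n,uv,z):
    K,Rm,t=cam(n); uv=np.atleast_2d(uv).astype(float)
    r=np.c_[(uv-K[:2,2])/[K[0,0],K[1,1]],np.ones(len(uv))]@Rm; c=-Rm.T@t
    return c+r*((z-c[2])/r[:,2])[:,None]
E
python3 - <<'E'
from h import *
for n in("top","side"):
    p,d=capture(n); cv2.imwrite(f"pics/{n}0.png",p[...,::-1]); np.savez(f"{n}0.npz",p=p,d=d)
    K,Rm,t=cam(n); print(n,-Rm.T@t,Rm[2])
    P=cloud(n,d); h=cv2.cvtColor(p,cv2.COLOR_RGB2HSV)
    m=((h[...,0]<8)|(h[...,0]>172))&(h[...,1]>140)&(h[...,2]>60)&(d>0)
    k,l,s,c=cv2.connectedComponentsWithStats(m.astype(np.uint8))
    for i in range(1,k):
        if s[i,4]>40:
            q=P[l==i]; print(s[i],q.min(0).round(),q.max(0).round(),np.median(q,0).round(1))
s=state();print(s)
E
```

```text
top [ 427.84044128   -9.83837603 1405.30986884] [ 0.14546927 -0.00316034 -0.98935772]
[233 189  18  33 246] [542. 188. 105.] [644. 243. 138.] [592.4 214.8 130.7]
side [ 16.17749285 620.73890832 613.41195016] [ 0.59580047 -0.63204642 -0.49551905]
[228 223  48  30 997] [538. 188.  79.] [642. 251. 135.] [582.6 225.5 120.5]
{'time_s': 0.1, 'joints': array([-1.48927377e+00,  3.81142167e-01,  1.29812173e+00,  1.54047031e-05,
        1.46357336e+00, -2.15286299e-01]), 'qvel': array([ 0.00230295, -0.00094427, -0.00112519,  0.00038538, -0.0005203 ,
       -0.00095188]), 'tau': array([ 3.31268442e-03, -4.38647962e+01, -2.24909896e+01,  7.14836572e-02,
        3.41816456e-02, -7.13548388e-05]), 'tcp_pos': array([ 160.84824918, -525.71557157,  238.21355857]), 'ee_rot': array([ 9.89008190e-01,  1.47859439e-01,  4.92301156e-05, -6.20397912e-04]), 'force': array([ 0.10542728, -0.34755497, -0.14952696]), 'wrist_torque': array([ 0.02620141, -0.03373164,  0.00119429]), 'gripper_force': 0.0, 'finger_gap': 87.90935924301291}
```

View pics/top0.png

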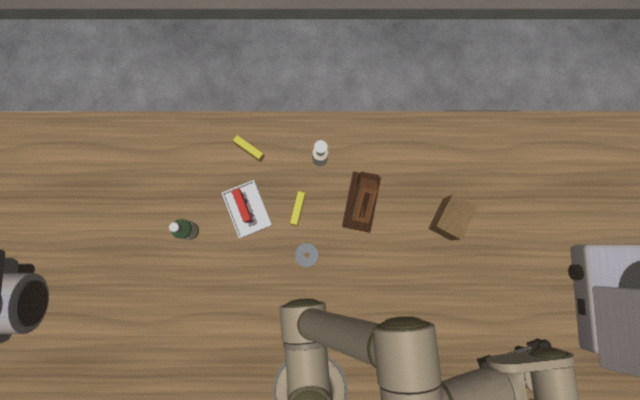

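View pics/side0.png

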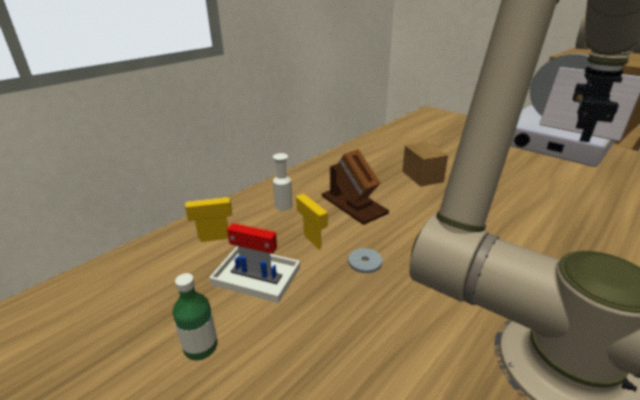

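View crops.

Top view: red scraper in the rack at (242,205), slanted block at (362,202), with yellow look-alikes at (298,208) and (248,147). Side view: red handle at (252,238), block at (355,180). The tool can't tilt, so I plan to grip the handle off-centre and let the scraper swing to about 35°.

```bash
python3 - <<'E'
from h import *
a=np.load("top0.npz"); b=np.load("side0.npz")
c1=cv2.resize(a["p"][160:245,335:395],None,fx=6,fy=6,interpolation=cv2.INTER_CUBIC)
c2=cv2.resize(b["p"][140:225,315:395],None,fx=5,fy=5,interpolation=cv2.INTER_CUBIC)
o=np.zeros((510,770,3),np.uint8); o[:510,:360]=c1; o[:425,365:765]=c2
cv2.imwrite("pics/crop1.png",o[...,::-1])
def rect(q): 
    r=cv2.minAreaRect(q[:,:2].astype(np.float32)); return r
for n,f in(("top",a),("side",b)):
    p,d=f["p"],f["d"];P=cloud(n,d);h=cv2.cvtColor(p,cv2.COLOR_RGB2HSV)
    m=((h[...,0]<8)|(h[...,0]>172))&(h[...,1]>140)&(h[...,2]>60)&(d>0)
    m[:, :220]=0; m[:,300:]=0
    q=P[m]; t=q[q[:,2]>122]; print(n,"red top",len(t),t[:,2].mean(),rect(t))
    mm=t[:,:2]-t[:,:2].mean(0); w,v=np.linalg.eigh(mm.T@mm); print("pca",t.mean(0),np.degrees(np.arctan2(v[1,1],v[0,1])))
    # contour of whole red on z=132
    ys,xs=np.nonzero(m); print("rect px",cv2.minAreaRect(np.c_[xs,ys].astype(np.float32)), "z132", rect(plane(n,np.c_[xs,ys],132)))
    # rack white
    w=(h[...,1]<40)&(h[...,2]>140)&(d>0)&(P[...,2]>0)&(P[...,2]<40)&(abs(P[...,0]-590)<130)&(abs(P[...,1]-215)<130)
    print("rack",w.sum(),rect(P[w]),np.median(P[w],0))
    # table height check & block
    bl=(d>0)&(P[...,2]>60)&(abs(P[...,0]-600)<130)&(P[...,1]<-60)&(P[...,1]>-240)
    q=P[bl]; print("block",len(q),q.min(0),q.max(0),q.mean(0))
    tb=(d>0)&(abs(P[...,0]-500)<30)&(abs(P[...,1]-100)<30); print("table z",np.median(P[tb][:,2]))
E
```

```text
top red top 236 130.82040843290537 ((594.003173828125, 216.1387176513672), (104.15750122070312, 23.022205352783203), 22.443517684936523)
pca [593.21600343 215.72540173 130.82040843] -157.30098474463833
rect px ((241.57460021972656, 205.0795135498047), (33.605716705322266, 7.49043083190918), 68.62937927246094) z132 ((592.4608154296875, 214.8909454345703), (108.14082336425781, 23.550588607788086), 22.49504852294922)
rack 1247 ((595.3864135742188, 220.6617431640625), (170.503662109375, 123.89908599853516), 22.34758186340332) [591.37304344 212.31641051   5.79989653]
block 914 [ 540.71662232 -224.22796871   61.1686936 ] [ 708.24648681 -136.93460602  171.17673961] [ 621.64795786 -176.30603887  126.57278305]
table z -0.7444082642251819
side red top 477 130.0881381808877 ((590.5505981445312, 220.87042236328125), (107.4642562866211, 26.29755973815918), 23.781513214111328)
pca [586.45774727 222.74061607 130.08813818] -156.80988836631673
rect px ((251.49998474121094, 237.5), (50.436336517333984, 22.018444061279297), 12.52880859375) z132 ((570.24658203125, 237.05291748046875), (129.98773193359375, 69.54584503173828), 22.627206802368164)
rack 1333 ((592.66455078125, 221.1435546875), (169.9367218017578, 120.2674789428711), 22.671344757080078) [571.43036184 238.17852452   6.31183428]
block 1509 [ 538.62776203 -207.68475386   60.00039749] [ 708.45494851 -134.57472977  170.2468102 ] [ 610.89832921 -161.82624424  113.65000535]
table z 0.3883442008966981
```

View pics/crop1.png

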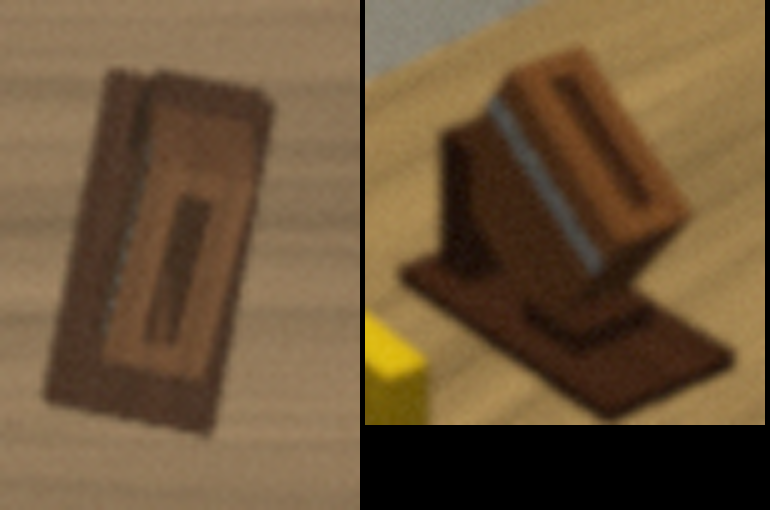

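Crop: from above the slot runs from full-image pixel (367.6,192.8) to (362,217). From the side it runs from (355,156) to (371,181). Next I'll refine with plane fits and triangulation.

```bash
python3 - <<'E'
from h import *
F={n:np.load(n+"0.npz") for n in("top","side")}
def ray(n,uv):
    K,Rm,t=cam(n); r=Rm.T@np.array([(uv[0]-K[0,2])/K[0,0],(uv[1]-K[1,2])/K[1,1],1]); return -Rm.T@t,r/np.linalg.norm(r)
def tri(a,b):
    (c1,r1),(c2,r2)=ray("top",a),ray("side",b)
    s=np.linalg.lstsq(np.c_[r1,-r2],c2-c1,rcond=None)[0]; p,q=c1+r1*s[0],c2+r2*s[1]; return (p+q)/2,np.linalg.norm(p-q)
for a,b in(((367.6,192.8),(355,155.6)),((362,217),(370.6,181))): print("slot end",tri(a,b))
# handle side face from side cam
p,d=F["side"]["p"],F["side"]["d"];P=cloud("side",d);h=cv2.cvtColor(p,cv2.COLOR_RGB2HSV)
m=((h[...,0]<8)|(h[...,0]>172))&(h[...,1]>140)&(h[...,2]>60)&(d>0);m[:,300:]=0
th=np.radians(22.5);ax=np.array([np.cos(th),np.sin(th),0]);ay=np.array([-np.sin(th),np.cos(th),0])
q=P[m];g=q[(q[:,2]>92)&(q[:,2]<122)];print("face n",len(g),"lat",np.median(g@ay),"x range",np.percentile(g@ax,[1,99]))
c,r=np.polyfit(g@ax,g@ay,1);print("slope deg",np.degrees(np.arctan(c)))
t=q[q[:,2]>126];print("top side lat",np.percentile(t@ay,[2,50,98]),np.percentile(t@ax,[1,99]))
pt=F["top"]["p"];P2=cloud("top",F["top"]["d"]);h=cv2.cvtColor(pt,cv2.COLOR_RGB2HSV)
m=((h[...,0]<8)|(h[...,0]>172))&(h[...,1]>100)&(h[...,2]>40);m[:, :220]=0;m[:,300:]=0
ys,xs=np.nonzero(m);t=plane("top",np.c_[xs,ys],132);print("top lat",np.percentile(t@ay,[1,50,99]),np.percentile(t@ax,[0.5,99.5]))
# block face
for n in F:
    d=F[n]["d"];P=cloud(n,d);q=P[(d>0)&(P[...,2]>60)&(abs(P[...,0]-620)<110)&(P[...,1]<-110)&(P[...,1]>-250)]
    phi=np.radians(-13.)
    for it in range(6):
        bx=np.array([np.cos(phi),np.sin(phi),0]);by=np.array([-np.sin(phi),np.cos(phi),0])
        nn=-np.sin(np.radians(35))*bx+np.array([0,0,np.cos(np.radians(35))]);xx=np.cos(np.radians(35))*bx+np.array([0,0,np.sin(np.radians(35))])
        s=q@nn; hst,e=np.histogram(s,np.arange(s.min(),s.max()+4,4)); k=e[hst.argmax()]+2
        f=q[abs(s-k)<5]; k=np.median(f@nn); f=f[abs(f@nn-k)<4]
        A=np.c_[f,np.ones(len(f))]; u,sv,vt=np.linalg.svd(f-f.mean(0)); nv=vt[2]*np.sign(vt[2,2])
        # minAreaRect in face coords
        rc=cv2.minAreaRect(np.c_[f@xx,f@by].astype(np.float32)); 
        ang=rc[2]; ang=ang-90 if ang>45 else ang
        phi+=np.radians(ang)*0.7
    ctr=rc[0][0]*xx+rc[0][1]*by+k*nn
    print(n,len(f),"yaw",np.degrees(phi),"svd tilt",np.degrees(np.arccos(nv[2])),"az",np.degrees(np.arctan2(-nv[1],-nv[0])),rc[1],"ctr",ctr)
E
```

```text
slot end (array([ 625.54935083, -182.96994033,  157.50213055]), np.float64(4.047736827958073))
slot end (array([ 556.31774871, -169.4669863 ,  105.54966761]), np.float64(0.5959566249040288))
face n 484 lat -11.536893398744976 x range [576.79147932 681.79624488]
slope deg 2.5115054481680583
top side lat [-33.49450013 -18.66737033  -9.8610682 ] [577.8933534  681.69073859]
top lat [-40.86530888 -28.04627515 -15.25193783] [575.1349699  684.61831773]
top 436 yaw -11.988077644445005 svd tilt 35.063140079089486 az -12.009389388739308 (122.55936431884766, 53.56599044799805) ctr [ 593.4733959  -172.17222573  134.36487687]
side 558 yaw -12.028555530402809 svd tilt 34.95712180328679 az -11.475902319064373 (120.94636535644531, 58.662864685058594) ctr [ 591.12927935 -171.71282829  135.14738871]
```

```bash
cat >> h.py <<'E'
def to(x,y,z,head):
    s=state(); r=R.from_quat(s["ee_rot"]); d=r.inv().apply(np.array([x,y,z])-s["tcp_pos"])
    X=r.apply([1,0,0]); h0=np.degrees(np.arctan2(X[1],X[0]))
    print("t",round(s["time_s"],2),"tcp",s["tcp_pos"].round(1),"head",round(h0,2),"-> slide",d.round(1),"yaw",round(-(head-h0),2))
    print("force",s["force"].round(1),"gap",round(s["finger_gap"],1),"grip",round(s["gripper_force"],1),"torque",s["wrist_torque"].round(2))
E
python3 -c "
from h import *
to(617,228.5,238,22.5)"
```

```text
t 0.1 tcp [ 160.8 -525.7  238.2] head 17.01 -> slide [ 656.8 -587.8    1.1] yaw -5.49
force [ 0.1 -0.3 -0.1] gap 87.9 grip 0.0 torque [ 0.03 -0.03  0.  ]
```

Call:
arm_command([
  [657, -588, 0],
  [657, -588, 0],
  [657, -588, 0],
  [657, -588, 0],
  [657, -588, 0],
  [657, -588, 0],
  [657, -588, 0],
  [657, -588, 0],
  [657, -588, 0],
  [657, -588, 0],
], gripper=[0, 0, 0, 0, 0, 0, 0, 0, 0, 0], yaw=[-5.5, -5.5, -5.5, -5.5, -5.5, -5.5, -5.5, -5.5, -5.5, -5.5])

```text
time_s: 1.35
tcp_pos: [485.0, 10.9, 238.7]
ee_rot: [0.981, 0.195, -0.0, 0.0]
force: [0.4, -0.6, -0.1]
finger_gap: 88.1
gripper_force: 0.0
```

```bash
python3 -c "
from h import *
to(617,228.5,238,22.5)"
```

```text
t 1.35 tcp [485.   10.9 238.7] head 22.52 -> slide [ 205.3 -150.4    0.6] yaw 0.02
force [ 0.4 -0.6 -0.1] gap 88.1 grip 0.0 torque [-0.04 -0.04  0.02]
```

Call:
arm_command([
  [205, -150, 0],
  [205, -150, 0],
  [205, -150, 0],
  [205, -150, 0],
  [205, -150, 0],
  [205, -150, 0],
], gripper=[0, 0, 0, 0, 0, 0], yaw=[0, 0, 0, 0, 0, 0])

```text
time_s: 2.1
tcp_pos: [616.0, 225.7, 238.1]
ee_rot: [0.981, 0.195, -0.001, 0.0]
force: [0.1, -0.1, -0.5]
finger_gap: 88.4
gripper_force: 0.0
```

```bash
python3 - <<'E'
from h import *
to(617,228.5,95,22.5)
p,d=capture("side"); q,_=capture("top"); o=np.zeros((500,800,3),np.uint8)
o[:,:400]=cv2.resize(p[160:310,190:310],(400,500),interpolation=2); o[:,400:]=cv2.resize(q[150:250,200:280],(400,500),interpolation=2)
cv2.imwrite("pics/g1.png",o[...,::-1])
E
```

```text
t 2.1 tcp [616.  225.7 238.1] head 22.53 -> slide [  2.2  -2.2 143.1] yaw 0.03
force [ 0.1 -0.1 -0.5] gap 88.4 grip 0.0 torque [-0.02 -0.05 -0.01]
```

View pics/g1.png

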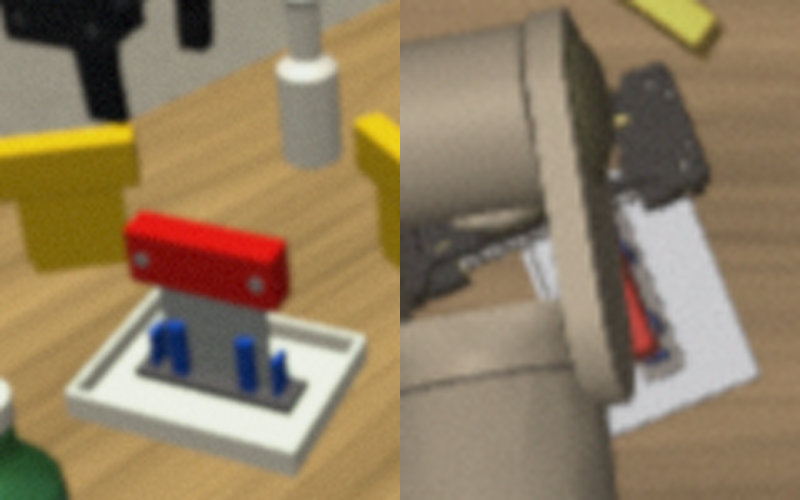

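The side crop shows the handle upright in the rack with nothing under the gripper; the top view is mostly hidden by the arm. I'll go down.

Call:
arm_command([
  [0, 0, 50],
  [0, 0, 100],
  [0, 0, 143],
  [0, 0, 143],
  [0, 0, 143],
], gripper=[0, 0, 0, 0, 0], yaw=[0, 0, 0, 0, 0])

```text
time_s: 2.82
tcp_pos: [617.2, 225.4, 98.2]
ee_rot: [0.981, 0.195, 0.002, 0.0]
force: [-1.0, -0.0, 1.2]
finger_gap: 87.7
gripper_force: 0.0
```

```bash
python3 -c "
from h import *
to(617,228.5,95,22.5)"
```

```text
t 2.83 tcp [617.2 225.4  98.2] head 22.46 -> slide [ 1.  -2.9  3.2] yaw -0.04
force [-1.  -0.   1.2] gap 87.7 grip 0.0 torque [ 0.05 -0.   -0.02]
```

Call:
arm_command([
  [1, -3, 2],
  [1, -3, 2],
  [1, -3, 2],
  [1, -3, 2],
  [1, -3, 2],
  [1, -3, 2],
  [1, -3, 2],
  [1, -3, 2],
  [1, -3, 2],
  [1, -3, 2],
], gripper=[0, 0, 1, 1, 1, 1, 1, 1, 1, 1], yaw=[0, 0, 0, 0, 0, 0, 0, 0, 0, 0], squeeze=10)

```text
time_s: 4.08
tcp_pos: [616.1, 229.0, 93.7]
ee_rot: [0.981, 0.195, -0.0, 0.0]
force: [-0.4, -1.2, -0.0]
finger_gap: 26.2
gripper_force: 10.0
```

```bash
python3 -c "
from h import *
to(617,228.5,95,22.5)"
```

```text
t 4.08 tcp [616.1 229.   93.7] head 22.51 -> slide [ 0.7  0.8 -1.3] yaw 0.01
force [-0.4 -1.2 -0. ] gap 26.2 grip 10.0 torque [-0.06 -0.02  0.02]
```

Call:
arm_command([
  [0, 0, 0],
  [0, 0, 0],
  [0, 0, -20],
  [0, 0, -50],
  [0, 0, -80],
  [0, 0, -120],
  [0, 0, -160],
  [0, 0, -160],
], gripper=[1, 1, 1, 1, 1, 1, 1, 1], yaw=[0, 0, 0, 0, 0, 0, 0, 0], squeeze=40)

```text
time_s: 5.08
tcp_pos: [616.7, 229.4, 256.2]
ee_rot: [0.981, 0.195, 0.003, -0.0]
force: [0.1, 1.1, -3.1]
finger_gap: 25.6
gripper_force: 40.0
```

```bash
cat >> h.py <<'E'
def red(name):
    # scraper angle: red face outline from side depth, in plane across tool y
    p,d=capture("side"); cv2.imwrite(f"pics/{name}.png",cv2.resize(p[80:330,150:470],(800,625))[:600,:,::-1]); np.savez(name+".npz",p=p,d=d)
    P=cloud("side",d);h=cv2.cvtColor(p,cv2.COLOR_RGB2HSV)
    m=((h[...,0]<8)|(h[...,0]>172))&(h[...,1]>140)&(h[...,2]>60)&(d>0)
    s=state(); X=R.from_quat(s["ee_rot"]).apply([1,0,0]); Y=R.from_quat(s["ee_rot"]).apply([0,1,0])
    q=P[m]-s["tcp_pos"]; q=q[np.linalg.norm(q,axis=1)<150]
    lat=q@-Y; f=q[(lat>5)&(lat<18)]
    rc=cv2.minAreaRect(np.c_[f@X,f[:,2]].astype(np.float32))
    print("n",len(q),len(f),"lat",np.median(f@-Y),"rect (along toolx, z rel tcp)",rc)
    return f@X,f[:,2]
E
python3 -c "
from h import *
to(617,228.5,255,22.5); red('l1')"
```

```text
t 5.08 tcp [616.7 229.4 256.2] head 22.52 -> slide [-0.   0.9  1.2] yaw 0.02
force [ 0.1  1.1 -3.1] gap 25.6 grip 40.0 torque [ 0.02 -0.09  0.04]
n 944 750 lat 13.238482027359408 rect (along toolx, z rel tcp) ((-26.357086181640625, 21.91781234741211), (106.26981353759766, 50.52334213256836), 0.812006950378418)
```

View pics/l1.png

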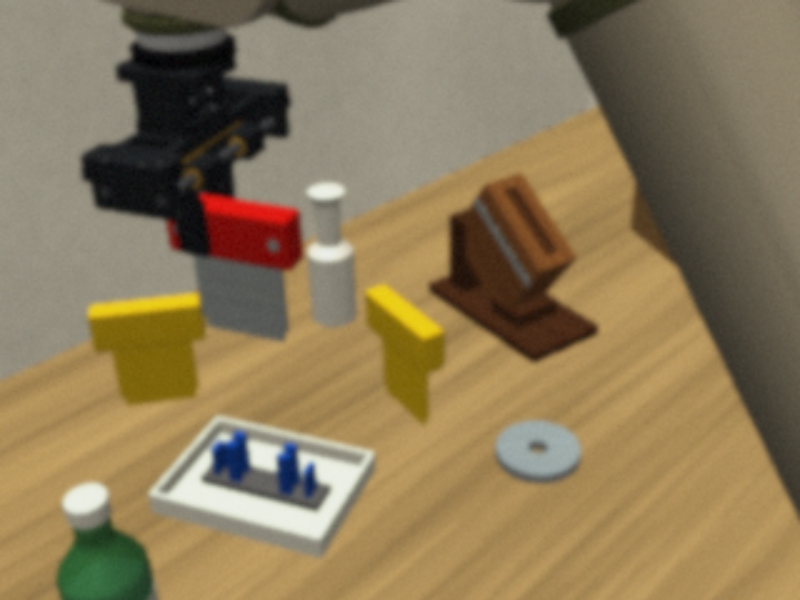

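Lifted upright, held 27 mm off the handle centre at about 0° tilt. Now I'll ease the grip so it swings.

Call:
arm_command([
  [0, 0, -20],
  [0, 0, -20],
  [0, 0, -20],
  [0, 0, -20],
  [0, 0, -20],
  [0, 0, -20],
], gripper=[1, 1, 1, 1, 1, 1], yaw=[0, 0, 0, 0, 0, 0], squeeze=14)

```text
time_s: 5.88
tcp_pos: [616.0, 229.1, 273.5]
ee_rot: [0.981, 0.195, -0.0, -0.0]
force: [-0.6, 0.7, -3.8]
finger_gap: 25.9
gripper_force: 14.0
```

```bash
python3 -c "
from h import *
to(617,228.5,275,22.5); red('l2')"
```

```text
t 5.88 tcp [616.  229.1 273.5] head 22.51 -> slide [ 0.7  0.9 -1.5] yaw 0.01
force [-0.6  0.7 -3.8] gap 25.9 grip 14.0 torque [ 0.02 -0.11  0.02]
n 968 777 lat 13.304330100012747 rect (along toolx, z rel tcp) ((-27.388263702392578, 19.548948287963867), (107.62671661376953, 50.48395538330078), 2.261823892593384)
```

Call:
arm_command([
  [0, 0, 0],
  [0, 0, 0],
  [0, 0, 0],
  [0, 0, 0],
], gripper=[1, 1, 1, 1], yaw=[0, 0, 0, 0], squeeze=10)

```text
time_s: 6.42
tcp_pos: [616.1, 229.1, 273.8]
ee_rot: [0.981, 0.195, 0.0, 0.0]
force: [-1.3, -1.0, -4.3]
finger_gap: 26.1
gripper_force: 10.0
```

```bash
python3 -c "
from h import *
to(617,228.5,275,22.5); red('l3')"
```

```text
t 6.42 tcp [616.1 229.1 273.8] head 22.5 -> slide [ 0.7  0.9 -1.2] yaw 0.0
force [-1.3 -1.  -4.3] gap 26.1 grip 10.0 torque [ 0.02 -0.11  0.01]
n 972 774 lat 13.262912789571477 rect (along toolx, z rel tcp) ((-27.359703063964844, 18.998411178588867), (107.20142364501953, 50.273643493652344), 3.394487142562866)
```

Call:
arm_command([
  [0, 0, 0],
  [0, 0, 0],
  [0, 0, 0],
  [0, 0, 0],
], gripper=[1, 1, 1, 1], yaw=[0, 0, 0, 0], squeeze=7)

```text
time_s: 6.98
tcp_pos: [616.0, 229.1, 273.8]
ee_rot: [0.981, 0.195, -0.0, 0.0]
force: [0.4, -0.6, -4.8]
finger_gap: 26.0
gripper_force: 7.0
```

```bash
python3 -c "
from h import *
to(617,228.5,275,22.5); red('l4')"
```

```text
t 6.97 tcp [616.  229.1 273.8] head 22.51 -> slide [ 0.7  0.9 -1.2] yaw 0.01
force [ 0.4 -0.6 -4.8] gap 26.0 grip 7.0 torque [ 0.04 -0.12 -0.01]
n 991 783 lat 13.290419740489956 rect (along toolx, z rel tcp) ((-27.46092987060547, 17.75599479675293), (107.97077178955078, 50.316341400146484), 7.572763919830322)
```

Call:
arm_command([
  [0, 0, 0],
  [0, 0, 0],
  [0, 0, 0],
  [0, 0, 0],
], gripper=[1, 1, 1, 1], yaw=[0, 0, 0, 0], squeeze=5.5)

```text
time_s: 7.52
tcp_pos: [616.1, 229.1, 273.7]
ee_rot: [0.981, 0.195, -0.0, 0.0]
force: [-0.4, 0.4, -3.4]
finger_gap: 26.0
gripper_force: 5.5
```

```bash
python3 -c "
from h import *
to(617,228.5,275,22.5); red('l5')"
```

```text
t 7.53 tcp [616.1 229.1 273.7] head 22.51 -> slide [ 0.7  0.9 -1.3] yaw 0.01
force [-0.4  0.4 -3.4] gap 26.0 grip 5.5 torque [-0.02 -0.04 -0.02]
n 1021 780 lat 13.244859448146148 rect (along toolx, z rel tcp) ((-29.251873016357422, 10.056488037109375), (106.76296997070312, 51.6424560546875), 22.384737014770508)
```

Call:
arm_command([
  [0, 0, 0],
  [0, 0, 0],
  [0, 0, 0],
], gripper=[1, 1, 1], yaw=[0, 0, 0], squeeze=5.3)

```text
time_s: 7.95
tcp_pos: [616.1, 229.1, 273.8]
ee_rot: [0.981, 0.195, 0.0, -0.0]
force: [-0.3, -0.5, -3.2]
finger_gap: 26.2
gripper_force: 5.3
```

```bash
python3 -c "
from h import *
to(617,228.5,275,22.5); red('l6')"
```

```text
t 7.95 tcp [616.1 229.1 273.8] head 22.51 -> slide [ 0.7  0.9 -1.2] yaw 0.01
force [-0.3 -0.5 -3.2] gap 26.2 grip 5.3 torque [ 0.03 -0.05  0.  ]
n 1017 781 lat 13.18376404757033 rect (along toolx, z rel tcp) ((-28.98151397705078, 11.16572380065918), (105.83819580078125, 50.946128845214844), 19.849660873413086)
```

Call:
arm_command([
  [0, 0, 0],
  [0, 0, 0],
], gripper=[1, 1], yaw=[0, 0], squeeze=4.5)

```text
time_s: 8.25
tcp_pos: [616.1, 229.1, 273.7]
ee_rot: [0.981, 0.195, 0.0, 0.0]
force: [-0.1, 0.1, -3.7]
finger_gap: 25.5
gripper_force: 4.5
```

```bash
python3 -c "
from h import *
to(617,228.5,275,22.5); red('l7')"
```

```text
t 8.25 tcp [616.1 229.1 273.7] head 22.51 -> slide [ 0.6  0.9 -1.3] yaw 0.01
force [-0.1  0.1 -3.7] gap 25.5 grip 4.5 torque [-0.02 -0.01  0.02]
n 1026 784 lat 13.226423995487238 rect (along toolx, z rel tcp) ((-28.758159637451172, 10.06369400024414), (107.01787567138672, 51.52364730834961), 21.59271812438965)
```

The tilt has settled at about 22°, near its gravity equilibrium, so the slot mouth will have to turn it the rest of the way. I'll firm the grip and carry it to the block.

```bash
python3 -c "
from h import *
to(567.2,-167,274,-12)"
```

```text
t 8.3 tcp [616.1 229.1 273.7] head 22.51 -> slide [-1.967e+02  3.472e+02 -3.000e-01] yaw 34.51
force [-0.3  0.2 -4. ] gap 26.1 grip 4.5 torque [ 0.05 -0.05 -0.02]
```

Call:
arm_command([
  [0, 0, 0],
  [0, 0, -20],
  [-40, 35, -20],
  [-80, 71, -20],
  [-120, 140, -20],
  [-160, 210, -20],
  [-190, 290, -20],
  [-197, 347, -20],
  [-197, 347, -20],
  [-197, 347, -20],
], gripper=[1, 1, 1, 1, 1, 1, 1, 1, 1, 1], yaw=[0, 0, 0, 7, 14, 21, 28, 34.5, 34.5, 34.5], squeeze=30)

```text
time_s: 9.55
tcp_pos: [566.8, -170.3, 293.0]
ee_rot: [0.994, -0.107, -0.0, 0.0]
force: [0.2, 0.1, -3.3]
finger_gap: 26.0
gripper_force: 30.0
```

```bash
python3 -c "
from h import *
to(567.2,-167,274,-12)"
```

```text
t 9.55 tcp [ 566.8 -170.3  293. ] head -12.25 -> slide [-0.3 -3.3 19. ] yaw -0.25
force [ 0.2  0.1 -3.3] gap 26.0 grip 30.0 torque [ 0.05 -0.08 -0.01]
```

Call:
arm_command([
  [0, 0, 20],
  [0, 0, 44],
  [0, 0, 44],
  [0, 0, 44],
], gripper=[1, 1, 1, 1], yaw=[0, 0, 0, 0])

```text
time_s: 10.05
tcp_pos: [567.2, -166.4, 251.0]
ee_rot: [0.995, -0.104, 0.001, 0.0]
force: [0.2, 0.4, -3.2]
finger_gap: 25.8
gripper_force: 30.0
```

```bash
python3 -c "
from h import *
to(567.2,-167,239,-12); red('s1')
a=np.load('s1.npz'); p=a['p']; cv2.imwrite('pics/s1c.png',cv2.resize(p[70:220,290:440],(600,600),interpolation=2)[...,::-1])
d=a['d'];P=cloud('side',d);h=cv2.cvtColor(p,cv2.COLOR_RGB2HSV)
s=state();q=P-s['tcp_pos'];r=R.from_quat(s['ee_rot']);L=r.inv().apply(q.reshape(-1,3)).reshape(q.shape)
# blade: grey pixels near plane y=-2, below
m=(d>0)&(h[...,1]<70)&(abs(L[...,1]+2)<8)&(L[...,2]>5)&(L[...,2]<110)&(abs(L[...,0])<90)
b=L[m];print(m.sum(),np.median(b[:,1]));rc=cv2.minAreaRect(np.c_[b[:,0],-b[:,2]].astype(np.float32));print(rc,cv2.boxPoints(rc).round(1))
"
```

```text
t 10.05 tcp [ 567.2 -166.4  251. ] head -11.95 -> slide [ 0.1  0.5 12. ] yaw 0.05
force [ 0.2  0.4 -3.2] gap 25.8 grip 30.0 torque [ 0.1  -0.06 -0.02]
n 598 407 lat 12.822801344961015 rect (along toolx, z rel tcp) ((-39.67774200439453, 6.1725311279296875), (87.24848175048828, 47.06779479980469), 25.20061492919922)
448 -2.3474623127398737
((-4.613780975341797, -53.3776969909668), (82.66497039794922, 64.70072937011719), 17.92011833190918) [[-53.9 -35.3]
 [-34.  -96.9]
 [ 44.7 -71.4]
 [ 24.8  -9.9]]
```

View pics/s1c.png

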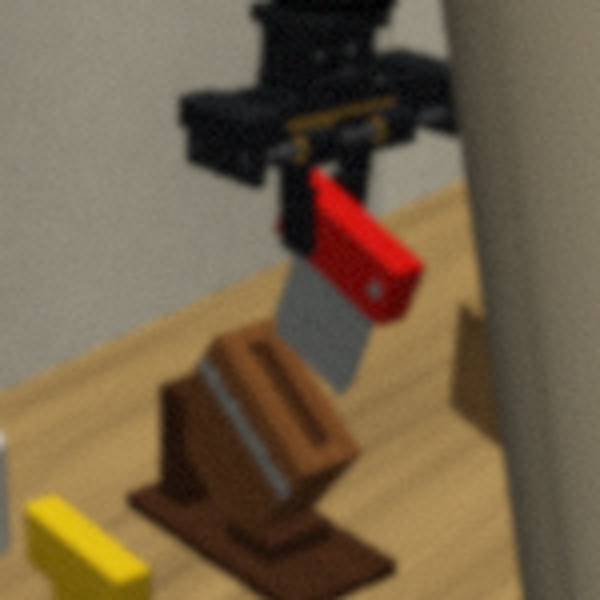

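Side crop: the blade is above the slot in line with it, at about 19° tilt. Blade edge midpoint measured at slot coordinates (2, 38). I'll insert 20 mm with the edge biased downhill, using a firm grip and watching the force.

Call:
arm_command([
  [-6, 0.5, 5],
  [1, 0.5, 15],
  [8, 0.5, 25],
  [14, 0.5, 34],
  [20, 0.5, 42],
  [24, 0.5, 48],
  [26.5, 0.5, 52],
  [26.5, 0.5, 52],
], gripper=[1, 1, 1, 1, 1, 1, 1, 1], yaw=[0, 0, 0, 0, 0, 0, 0, 0], squeeze=15)

```text
time_s: 11.1
tcp_pos: [592.7, -172.9, 197.6]
ee_rot: [0.995, -0.104, -0.0, -0.0]
force: [-0.6, -0.1, -3.2]
finger_gap: 25.7
gripper_force: 15.0
```

```bash
python3 -c "
from h import *
to(592.3,-172.3,200,-12); red('s2')
p=np.load('s2.npz')['p']; cv2.imwrite('pics/s2c.png',cv2.resize(p[70:220,290:440],(600,600),interpolation=2)[...,::-1])"
```

```text
t 11.1 tcp [ 592.7 -172.9  197.6] head -11.99 -> slide [-0.5 -0.5 -2.4] yaw 0.01
force [-0.6 -0.1 -3.2] gap 25.7 grip 15.0 torque [0.08 0.02 0.  ]
n 537 359 lat 12.650136605377321 rect (along toolx, z rel tcp) ((-38.92589569091797, 5.553779602050781), (87.61958312988281, 47.86147689819336), 23.298830032348633)
```

View pics/s2c.png

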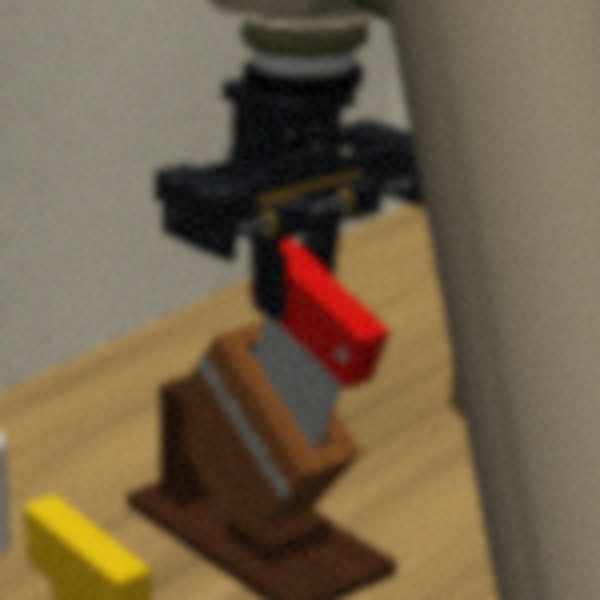

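The blade is about 20 mm into the slot with no contact force. Now I'll pivot it by moving the tool toward the robot with a light grip.

Call:
arm_command([
  [0, 0, 0],
  [-5, 0, 0],
  [-10, 0, 0],
  [-15, 0, 0],
  [-20, 0, 0],
  [-25, 0, 0],
  [-25, 0, 0],
], gripper=[1, 1, 1, 1, 1, 1, 1], yaw=[0, 0, 0, 0, 0, 0, 0], squeeze=8)

```text
time_s: 12.02
tcp_pos: [568.6, -167.9, 199.7]
ee_rot: [0.995, -0.105, 0.002, 0.001]
force: [1.4, 0.3, 8.2]
finger_gap: 26.2
gripper_force: 8.0
```

```bash
python3 -c "
from h import *
to(592.3,-172.3,200,-12); red('s3')
p=np.load('s3.npz')['p']; cv2.imwrite('pics/s3c.png',cv2.resize(p[70:220,290:440],(600,600),interpolation=2)[...,::-1])"
```

```text
t 12.03 tcp [ 568.6 -167.9  199.7] head -12.0 -> slide [24.1 -0.6 -0.2] yaw 0.0
force [1.4 0.3 8.2] gap 26.2 grip 8.0 torque [ 0.17 -0.21  0.01]
n 581 373 lat 12.653201737113456 rect (along toolx, z rel tcp) ((-32.35297393798828, 3.0668296813964844), (97.67518615722656, 45.738460540771484), 32.2913818359375)
```

View pics/s3c.png

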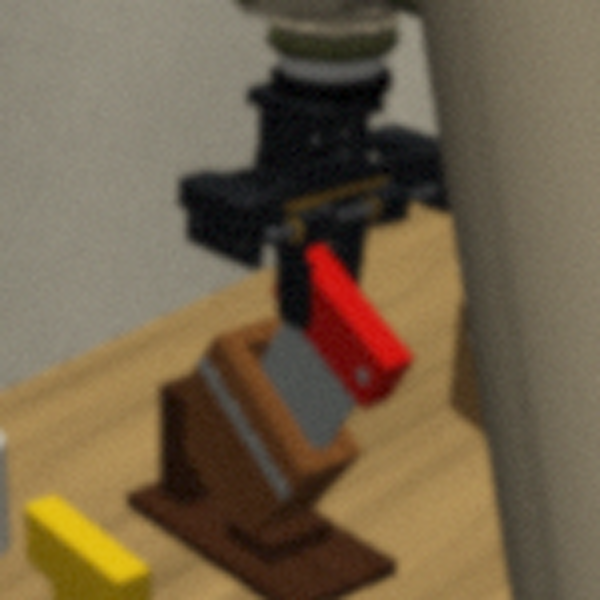

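The tilt is now about 32°, close to aligned with the slot. I'll slide along the slot axis.

Call:
arm_command([
  [3, 0, 6],
  [7, 0, 12],
  [11, 0, 18],
  [15, 0, 24],
  [19, 0, 29],
  [22, 0, 33],
  [22, 0, 33],
], gripper=[1, 1, 1, 1, 1, 1, 1], yaw=[0, 0, 0, 0, 0, 0, 0], squeeze=10)

```text
time_s: 12.95
tcp_pos: [591.7, -173.0, 167.7]
ee_rot: [0.995, -0.104, 0.004, 0.001]
force: [6.0, 1.1, 11.6]
finger_gap: 25.9
gripper_force: 10.0
```

```bash
python3 -c "
from h import *
to(601,-174.2,152,-12); red('s4')
p=np.load('s4.npz')['p']; cv2.imwrite('pics/s4c.png',cv2.resize(p[70:220,290:440],(600,600),interpolation=2)[...,::-1])"
```

```text
t 12.95 tcp [ 591.7 -173.   167.7] head -12.0 -> slide [ 9.2 -0.8 15.8] yaw 0.0
force [ 6.   1.1 11.6] gap 25.9 grip 10.0 torque [ 0.09 -0.78 -0.02]
n 436 297 lat 12.924415754935659 rect (along toolx, z rel tcp) ((-18.732479095458984, 36.71765899658203), (107.59522247314453, 44.85418701171875), 12.242634773254395)
```

View pics/s4c.png

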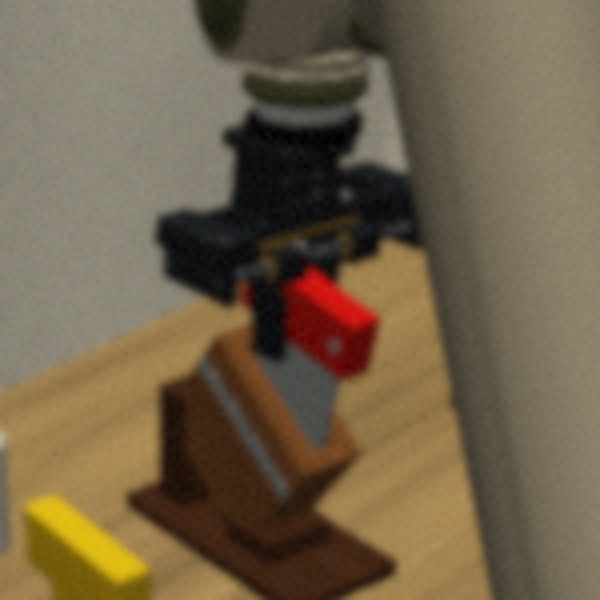

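The blade jammed against the downhill end of the mouth, and the gripper slid down the handle while the scraper turned back to about 12°. I'll write a better numeric pose estimate from the handle's front face and test it on the saved pictures.

```bash
cat >> h.py <<'E'
U=np.array([np.cos(np.radians(12)),-np.sin(np.radians(12)),0]); V=np.array([-U[1],U[0],0]); Z=np.array([0,0,1.]); C0=np.array([592.3,-172.3,135])
c35,s35=np.cos(np.radians(35)),np.sin(np.radians(35)); SX=c35*U+s35*Z; SZ=-s35*U+c35*Z
def est(p,lat=13.0):
    """scraper pose in block plane: front face of handle by rays onto plane V=lat"""
    h=cv2.cvtColor(p,cv2.COLOR_RGB2HSV); m=((h[...,0]<8)|(h[...,0]>172))&(h[...,1]>140)&(h[...,2]>50)
    m[:, :280]=0; m[:,450:]=0
    v=h[...,2][m]; th,_=cv2.threshold(v.reshape(-1,1),0,255,cv2.THRESH_OTSU)
    f=(m&(h[...,2]<=th)).astype(np.uint8); f=cv2.morphologyEx(f,cv2.MORPH_CLOSE,np.ones((3,3),np.uint8)) if False else f
    k,l,s,_=cv2.connectedComponentsWithStats(f); i=1+s[1:,4].argmax(); ys,xs=np.nonzero(l==i)
    K,Rm,t=cam("side"); r=np.c_[(np.c_[xs,ys]-K[:2,2])/[K[0,0],K[1,1]],np.ones(len(xs))]@Rm; c=-Rm.T@t
    q=c+r*((lat-(c-C0)@V)/(r@V))[:,None]-C0
    b=np.c_[q@U,q@Z].astype(np.float32); rc=cv2.minAreaRect(b); w,hh=rc[1]; ang=rc[2]
    if w<hh: w,hh,ang=hh,w,ang-90
    a=np.radians(ang); ex=np.array([np.cos(a),np.sin(a)]); ez=np.array([-ex[1],ex[0]])
    lb=np.array(rc[0])-ex*w/2-ez*hh/2; o=lb+55*ex-75*ez
    sl=np.array([o[0]*c35+o[1]*s35,-o[0]*s35+o[1]*c35])
    print("otsu",th,"face w,h",round(w,1),round(hh,1),"tilt",round(ang,1),"left-bottom",lb.round(1),"origin slot x,z",sl.round(1))
E
python3 -c "
from h import *
for n in 's1','s2','s3','s4': est(np.load(n+'.npz')['p'])
"
```

```text
otsu 149.0 face w,h 107.2 56.4 tilt 21.4 left-bottom [-108.2   81.3] origin slot x,z [-6.1 42.8]
otsu 147.0 face w,h 109.0 60.3 tilt 22.4 left-bottom [-82.4  27.3] origin slot x,z [-14.5 -15.6]
otsu 147.0 face w,h 106.9 67.8 tilt 30.0 left-bottom [-95.8  20.7] origin slot x,z [-18.4  -7.5]
otsu 143.0 face w,h 86.7 64.5 tilt 9.1 left-bottom [-86.1  35.5] origin slot x,z [-33.4 -13. ]
```

```bash
cat >> h.py <<'E'
def est2(f):
    p,d=f["p"],f["d"]; P=cloud("side",d)-C0; h=cv2.cvtColor(p,cv2.COLOR_RGB2HSV)
    m=((h[...,0]<8)|(h[...,0]>172))&(h[...,1]>140)&(h[...,2]>50)&(d>0); lat=P@V
    m&=(abs(lat-13)<4)&(np.linalg.norm(P,axis=-1)<250)
    x,z=P[m]@U,P[m]@Z; a=np.radians(25)
    for _ in range(8):   # rotate into face axes, fit the two long edges
        X=x*np.cos(a)+z*np.sin(a); Y=-x*np.sin(a)+z*np.cos(a); L,Rr=np.percentile(X,[1,99]); bs=np.arange(L+6,Rr-6,5)
        e=[(b,np.percentile(Y[abs(X-b)<4],3),np.percentile(Y[abs(X-b)<4],97)) for b in bs if (abs(X-b)<4).sum()>12]; e=np.array(e)
        e=e[(e[:,2]-e[:,1])>32]   # bins where finger does not cut the face
        s=(np.polyfit(e[:,0],e[:,1],1)[0]+np.polyfit(e[:,0],e[:,2],1)[0])/2; a+=np.arctan(s)*.7
    top,bot=np.median(e[:,2]),np.median(e[:,1]); cx,cy=L+55,(top+bot)/2-1
    ox,oy=cx,cy-97.5; o=np.array([ox*np.cos(a)-oy*np.sin(a),ox*np.sin(a)+oy*np.cos(a)])
    sl=np.array([o[0]*c35+o[1]*s35,-o[0]*s35+o[1]*c35])
    print("bins",len(e),"tilt",round(np.degrees(a),1),"len",round(Rr-L,1),"h",round(top-bot,1),"origin block",o.round(1),"slot",sl.round(1)); return a,o
E
python3 -c "
from h import *
for n in 's1','s2','s3','s4': est2(np.load(n+'.npz'))
"
```

```text
bins 14 tilt 20.3 len 81.6 h 38.8 origin block [-18.4  33.1] slot [ 3.9 37.7]
bins 14 tilt 19.9 len 80.6 h 38.8 origin block [  7.7 -19.9] slot [ -5.1 -20.7]
bins 13 tilt 28.7 len 82.9 h 37.8 origin block [ -1.5 -15.3] slot [-10.  -11.7]
bins 12 tilt 12.5 len 102.5 h 38.8 origin block [  4.4 -25.6] slot [-11.1 -23.5]
```

The new estimate is consistent: tilt 12.5°, blade edge at slot (-11, -23.5), and the grip has slid to the handle's bottom. I'll let it rest in the slot, move up and regrip.

Call:
arm_command([
  [0, 0, 0],
  [0, 0, 0],
  [0, 0, 0],
  [0, 0, -10],
  [0, 0, -18],
  [0, 0, -18],
  [0, 0, -18],
  [0, 0, -18],
], gripper=[0.3, 0.3, 0.3, 0.3, 0.3, 0.3, 0.3, 0.3], yaw=[0, 0, 0, 0, 0, 0, 0, 0])

```text
time_s: 14.0
tcp_pos: [589.6, -172.2, 182.5]
ee_rot: [0.995, -0.104, -0.0, -0.0]
force: [-0.4, 0.2, -0.3]
finger_gap: 61.5
gripper_force: 0.0
```

```bash
cat >> h.py <<'E'
def look(n):
    p,d=capture("side"); np.savez(n+".npz",p=p,d=d); a,o=est2({"p":p,"d":d}); s=state()
    P=s["tcp_pos"]-C0; g=np.array([P@U,P@Z+19]); w=g-o; ca,sa=np.cos(a),np.sin(a)
    print("grasp pt block",g.round(1),"in scraper x,z",round(w@[ca,sa],1),round(w@[-sa,ca],1),"tool lat",round(P@V,1))
    to(*(s["tcp_pos"]),-12)
E
python3 -c "
from h import *
look('r1')"
```

```text
Traceback (most recent call last):
  File "h.py", line 63, in look
    p,d=capture("side"); np.savez(n+".npz",p=p,d=d); a,o=est2({"p":p,"d":d}); s=state()
                                                         ~~~~^^^^^^^^^^^^^^^
  File "h.py", line 56, in est2
    e=e[(e[:,2]-e[:,1])>32]   # bins where finger does not cut the face
         ~^^^^^
IndexError: too many indices for array: array is 1-dimensional, but 2 were indexed
```

```bash
python3 -c "
from h import *
f=np.load('r1.npz');p,d=f['p'],f['d'];P=cloud('side',d)-C0;h=cv2.cvtColor(p,cv2.COLOR_RGB2HSV)
m=((h[...,0]<8)|(h[...,0]>172))&(h[...,1]>140)&(h[...,2]>50)&(d>0)
q=P[m];b=np.c_[q@U,q@V,q@Z];print(len(b),b.min(0),np.median(b,0),b.max(0))
cv2.imwrite('pics/r1c.png',cv2.resize(p[70:220,290:440],(600,600),interpolation=2)[...,::-1])"
```

```text
539 [ -68.96869971  -41.02866245 -120.09087056] [-33.57221272   4.64259545  71.02778146] [ 73.47335635  53.9396023  120.47334043]
```

View pics/r1c.png

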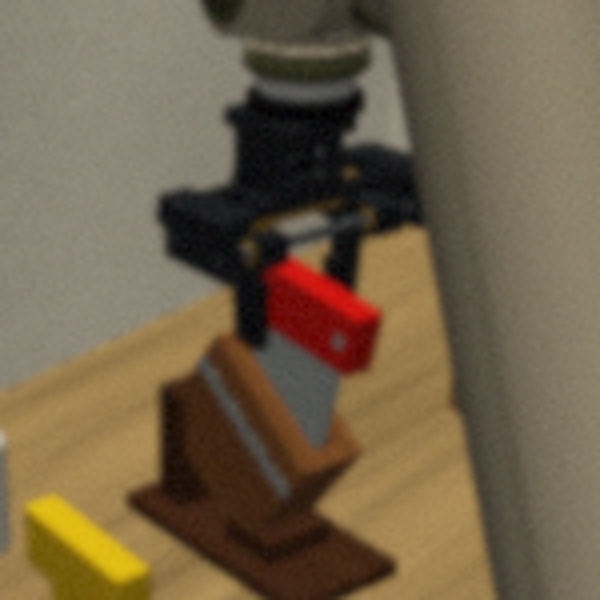

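The scraper stayed in the slot at about 13° tilt, leaning slightly sideways within the play. I'll let the estimator find the face's sideways position itself.

```bash
python3 - <<'E'
s=open('h.py').read()
s=s.replace('m&=(abs(lat-13)<4)&(np.linalg.norm(P,axis=-1)<250)','m&=(np.linalg.norm(P,axis=-1)<160)&(P[...,2]>0); hh,ee=np.histogram(lat[m],np.arange(-20,30,2)); k=ee[hh.argmax()]+1; m&=abs(lat-k)<5; print("face lat",k,hh)')
open('h.py','w').write(s)
E
python3 -c "
from h import *
est2(np.load('s4.npz'));est2(np.load('r1.npz'));to(0,0,0,-12)"
```

```text
face lat 13 [  1   0   0   3   2  13  14  17  17  24  16  16  10  17  26  86 148  19
   0   1   2   1   0   2]
bins 12 tilt 12.9 len 102.4 h 39.6 origin block [  4.8 -25. ] slot [-10.4 -23.2]
face lat 7 [  5   9  13  17  21  16  18  17  13  21  33  49 102 135  45   4   1   0
   0   0   0   0   0   0]
bins 15 tilt 9.2 len 82.1 h 37.1 origin block [  4.7 -30.1] slot [-13.4 -27.3]
t 14.05 tcp [ 589.7 -172.3  182.5] head -11.99 -> slide [-612.5  -45.9  182.8] yaw 0.01
force [ 0.2 -0.5 -0.1] gap 61.6 grip 0.0 torque [-0.03 -0.03  0.05]
```

Call:
arm_command([
  [15, 0, -11],
  [33, 0, -11],
  [33, 0, -11],
  [33, 0, -11],
  [33, 0, -11],
  [33, 0, -11],
  [33, 0, -11],
  [33, 0, -11],
  [33, 0, -11],
], gripper=[0.3, 0.3, 0.3, 1, 1, 1, 1, 1, 1], yaw=[0, 0, 0, 0, 0, 0, 0, 0, 0], squeeze=30)

```text
time_s: 15.18
tcp_pos: [622.0, -179.0, 193.8]
ee_rot: [0.995, -0.104, -0.0, -0.0]
force: [-0.2, 1.1, 0.7]
finger_gap: 25.7
gripper_force: 30.0
```

```bash
python3 -c "
from h import *
look('r2')"
```

```text
face lat 13 [  0   2   3   4   2  13  19  21  19  23  23  22  20  28  27  78 202  62
   2   0   0   0   0   0]
bins 16 tilt 9.4 len 90.4 h 39.3 origin block [  5.  -29.9] slot [-13.1 -27.4]
grasp pt block [30.4 77.8] in scraper x,z 42.8 102.1 tool lat -0.4
t 15.22 tcp [ 622.  -179.   193.8] head -11.99 -> slide [0. 0. 0.] yaw 0.01
force [-0.   0.2  0.8] gap 25.7 grip 30.0 torque [ 0.23  0.09 -0.01]
```

Regripped 43 mm off centre. I'll pull it clear and let it swing again.

Call:
arm_command([
  [0, 0, -8],
  [-4, 0, -20],
  [-10, 0, -32],
  [-16, 0, -46],
  [-16, 0, -60],
  [-16, 0, -66],
  [-16, 0, -66],
], gripper=[1, 1, 1, 1, 1, 1, 1], yaw=[0, 0, 0, 0, 0, 0, 0], squeeze=40)

```text
time_s: 16.1
tcp_pos: [606.6, -175.9, 260.0]
ee_rot: [0.995, -0.104, 0.0, 0.0]
force: [-0.4, -0.3, -3.8]
finger_gap: 25.7
gripper_force: 40.0
```

Call:
arm_command([
  [0, 0, 0],
  [0, 0, 0],
  [0, 0, 0],
  [0, 0, 0],
], gripper=[1, 1, 1, 1], yaw=[0, 0, 0, 0], squeeze=7)

```text
time_s: 16.6
tcp_pos: [606.3, -175.8, 259.6]
ee_rot: [0.995, -0.104, -0.0, -0.0]
force: [1.4, -0.4, -2.3]
finger_gap: 25.9
gripper_force: 7.0
```

```bash
python3 -c "
from h import *
look('r3')"
```

```text
face lat 13 [  0   1   4   4   9  21  25  30  24  21  23  33  25  25  46 128 192  35
   1   0   1   0   0   0]
bins 17 tilt 39.9 len 101.7 h 38.9 origin block [42.6 37. ] slot [56.1  5.8]
grasp pt block [ 14.5 143.7] in scraper x,z 46.9 99.9 tool lat -0.5
t 16.65 tcp [ 606.4 -175.8  259.7] head -11.99 -> slide [0. 0. 0.] yaw 0.01
force [ 0.6 -0.1 -2.6] gap 26.3 grip 7.0 torque [-0.   -0.05  0.02]
```

Call:
arm_command([
  [0, 0, 0],
  [0, 0, 0],
  [0, 0, 0],
], gripper=[1, 1, 1], yaw=[0, 0, 0], squeeze=40)

```text
time_s: 17.02
tcp_pos: [606.4, -175.8, 259.8]
ee_rot: [0.995, -0.104, -0.0, 0.0]
force: [0.2, -0.7, -2.5]
finger_gap: 25.5
gripper_force: 40.0
```

```bash
python3 -c "
from h import *
look('r4')"
```

```text
face lat 13 [  3   1   4   2  11  21  19  22  33  31  20  25  23  31  38 137 186  36
   2   0   1   0   0   0]
bins 17 tilt 39.5 len 100.4 h 38.4 origin block [42.1 36.7] slot [55.5  6. ]
grasp pt block [ 14.5 143.8] in scraper x,z 46.9 100.1 tool lat -0.5
t 17.07 tcp [ 606.4 -175.8  259.8] head -11.99 -> slide [0. 0. 0.] yaw 0.01
force [-0.5 -0.3 -2.5] gap 25.5 grip 40.0 torque [ 0.03 -0.01  0.03]
```

Now at 39.5° tilt, near the required 35° and within the slot's play. I'll align it above the mouth.

Call:
arm_command([
  [-8, -0.5, -12],
  [-25, -0.5, 0],
  [-40, -0.5, 10],
  [-51, -0.5, 18],
  [-51, -0.5, 18],
  [-51, -0.5, 18],
], gripper=[1, 1, 1, 1, 1, 1], yaw=[0, 0, 0, 0, 0, 0], squeeze=40)

```text
time_s: 17.82
tcp_pos: [557.0, -164.9, 242.7]
ee_rot: [0.995, -0.105, 0.001, 0.0]
force: [0.3, -0.2, -4.2]
finger_gap: 25.9
gripper_force: 40.0
```

```bash
python3 -c "
from h import *
look('r5')
f=np.load('r5.npz');p,d=f['p'],f['d'];P=cloud('side',d)-C0;h=cv2.cvtColor(p,cv2.COLOR_RGB2HSV)
B=np.stack([P@U,P@V,P@Z],-1);m=(d>0)&(h[...,1]<70)&(abs(B[...,1]-2)<8)&(B[...,2]>10)&(B[...,2]<100)&(abs(B[...,0])<90)
b=B[m];print(m.sum(),np.median(b[:,1]));rc=cv2.minAreaRect(b[:,[0,2]].astype(np.float32));print(rc);o=b[:,[0,2]]@np.array([[c35,-s35],[s35,c35]]);print('slot ranges',np.percentile(o,[1,99],axis=0).round(1))"
```

```text
face lat 13 [  0   2   4   5   5  25  24  23  28  32  19  30  32  28  37  86 242  76
   4   0   0   0   0   0]
bins 17 tilt 39.1 len 101.7 h 39.3 origin block [-8.8 18.8] slot [ 3.6 20.4]
grasp pt block [-36.  126.5] in scraper x,z 46.9 100.7 tool lat -0.1
t 17.88 tcp [ 557.1 -164.9  242.5] head -11.99 -> slide [0. 0. 0.] yaw 0.01
force [-0.2 -0.4 -3.6] gap 25.5 grip 40.0 torque [ 0.05  0.01 -0.02]
383 2.0172332517812896
((-29.24379539489746, 40.46071243286133), (77.52983856201172, 62.48454284667969), 38.684871673583984)
slot ranges [[-39.1  22. ]
 [ 36.5  81. ]]
```

Pose confirmed: edge at slot (3.6, 20), blade centred sideways. Inserting.

Call:
arm_command([
  [6, 0, 8],
  [11, 0, 16],
  [17, 0, 24],
  [23, 0, 33],
  [28, 0, 40],
  [33, 0, 47],
  [33, 0, 47],
], gripper=[1, 1, 1, 1, 1, 1, 1], yaw=[0, 0, 0, 0, 0, 0, 0])

```text
time_s: 18.75
tcp_pos: [589.0, -171.6, 194.1]
ee_rot: [0.995, -0.104, -0.0, -0.0]
force: [-0.5, 0.9, -4.3]
finger_gap: 25.8
gripper_force: 40.0
```

```bash
python3 -c "
from h import *
look('r6')"
```

```text
face lat 13 [  1   0   6   3  10  17  21  26  26  25  27  25  26  15  37  89 193  74
   4   1   0   0   0   0]
bins 17 tilt 38.9 len 102.3 h 38.6 origin block [ 23.3 -29.4] slot [  2.2 -37.5]
grasp pt block [-3.5 78.6] in scraper x,z 47.0 100.8 tool lat -0.0
t 18.8 tcp [ 588.9 -171.6  194.6] head -11.99 -> slide [0. 0. 0.] yaw 0.01
force [-0.3 -0.2 -3.6] gap 25.7 grip 40.0 torque [-0.02 -0.03  0.01]
```

Call:
arm_command([
  [5, 0, 7],
  [10, 0, 14],
  [14, 0, 20],
  [17, 0, 24],
  [19, 0, 27],
  [19, 0, 27],
], gripper=[1, 1, 1, 1, 1, 1], yaw=[0, 0, 0, 0, 0, 0])

```text
time_s: 19.55
tcp_pos: [607.6, -175.6, 168.3]
ee_rot: [0.995, -0.104, 0.0, 0.0]
force: [0.5, 0.3, 1.5]
finger_gap: 25.7
gripper_force: 40.0
```

```bash
python3 -c "
from h import *
look('r7')"
```

```text
face lat 13 [  0   3   4   1  10  16  25  23  22  22  17  31  21  27  18  70 145  60
   2   1   0   0   0   0]
bins 10 tilt 34.6 len 98.6 h 39.7 origin block [ 37.1 -57.8] slot [ -2.8 -68.7]
grasp pt block [15.6 52.3] in scraper x,z 44.8 102.9 tool lat -0.0
t 19.6 tcp [ 607.6 -175.6  168.3] head -11.99 -> slide [0. 0. 0.] yaw 0.01
force [-0.6  0.1  2.4] gap 25.5 grip 40.0 torque [ 0.2   0.33 -0.02]
```

Nearly home and just touching. I'll press the last few mm with a lighter grip, then let go.

Call:
arm_command([
  [0, 0, 0],
  [1, 0, 2],
  [2, 0, 4],
  [3.5, 0, 5],
  [3.5, 0, 5],
  [3.5, 0, 5],
  [3.5, 0, 5],
  [3.5, 0, 5],
], gripper=[1, 1, 1, 1, 0.3, 0.3, 0.3, 0.3], yaw=[0, 0, 0, 0, 0, 0, 0, 0], squeeze=12)

```text
time_s: 20.6
tcp_pos: [611.0, -176.3, 162.6]
ee_rot: [0.995, -0.104, -0.0, -0.0]
force: [0.2, -0.9, 0.9]
finger_gap: 61.6
gripper_force: 0.0
```

Call:
arm_command([
  [0, 0, -20],
  [0, 0, -50],
  [0, 0, -80],
  [0, 0, -100],
  [0, 0, -100],
], gripper=[0.3, 0.3, 0.3, 0.3, 0.3], yaw=[0, 0, 0, 0, 0])

```text
time_s: 21.22
tcp_pos: [611.3, -176.4, 264.0]
ee_rot: [0.995, -0.104, 0.001, 0.001]
force: [0.7, 0.7, 0.7]
finger_gap: 61.7
gripper_force: 0.0
```

```bash
python3 -c "
from h import *
look('r8')"
```

```text
face lat 13 [  0   0   0   1   6  13  29  23  13  30  19  22  22  25  26  65 177  52
   4   0   0   0   0   0]
bins 11 tilt 34.2 len 101.9 h 39.1 origin block [ 37.5 -60.8] slot [ -4.2 -71.3]
grasp pt block [ 19.  146.5] in scraper x,z 101.2 181.8 tool lat -0.0
t 21.27 tcp [ 610.9 -176.3  262.5] head -11.99 -> slide [0. 0. 0.] yaw 0.01
force [-1.2  0.3 -0.8] gap 61.6 grip 0.0 torque [ 0.07 -0.01 -0.  ]
```

The estimate says it's within about 3 mm of home. I'll press the handle top gently with closed fingers, along the slot axis.

Call:
arm_command([
  [-30, 0, 0],
  [-54, 0, 0],
  [-54, 0, 0],
  [-54, 0, 0],
  [-54, 0, 40],
  [-54, 0, 76],
  [-54, 0, 76],
  [-54, 0, 76],
], gripper=[1, 1, 1, 1, 1, 1, 1, 1], yaw=[0, 0, 0, 0, 0, 0, 0, 0])

```text
time_s: 22.28
tcp_pos: [559.0, -165.4, 187.9]
ee_rot: [0.995, -0.104, 0.001, 0.0]
force: [-0.4, 0.3, 0.3]
finger_gap: 0.5
gripper_force: 0.0
```

Call:
arm_command([
  [1, 0, 2],
  [2.5, 0, 4],
  [4, 0, 6],
  [5, 0, 8],
  [6, 0, 9],
  [6, 0, 9],
], gripper=[1, 1, 1, 1, 1, 1], yaw=[0, 0, 0, 0, 0, 0])

```text
time_s: 23.02
tcp_pos: [564.0, -166.3, 177.7]
ee_rot: [0.995, -0.104, -0.0, -0.0]
force: [-0.4, 0.1, 0.0]
finger_gap: 0.7
gripper_force: 0.1
```

```bash
python3 -c "
from h import *
look('r9')"
```

```text
face lat 13 [  0   0   0   0   5  12  10  15  14  12  21  12  19  27  22  68 185  72
  12   0   0   0   0   0]
bins 11 tilt 26.8 len 102.2 h 44.8 origin block [ 23.9 -61.9] slot [-15.9 -64.4]
grasp pt block [-29.   61.7] in scraper x,z 8.4 134.2 tool lat -0.0
t 23.07 tcp [ 564.  -166.3  177.7] head -11.99 -> slide [0. 0. 0.] yaw 0.01
force [ 0.7  0.1 -0.4] gap 0.4 grip 0.1 torque [ 0.03 -0.04  0.02]
```

Call:
arm_command([
  [0.5, 0, 1],
  [1, 0, 2],
  [1.5, 0, 3],
  [2, 0, 4],
  [2, 0, 4],
], gripper=[1, 1, 1, 1, 1], yaw=[0, 0, 0, 0, 0])

```text
time_s: 23.7
tcp_pos: [564.8, -166.5, 176.4]
ee_rot: [0.995, -0.104, -0.0, 0.0]
force: [-14.4, 3.5, 21.2]
finger_gap: 0.5
gripper_force: 12.7
```

The press met firm resistance of about 26 N, with the handle top at its home height. I'll back off and check.

Call:
arm_command([
  [-3, 0, -5],
  [-15, 0, -40],
  [-15, 0, -90],
  [-15, 0, -120],
  [-15, 0, -120],
  [-15, 0, -120],
], gripper=[1, 1, 1, 1, 1, 1], yaw=[0, 0, 0, 0, 0, 0])

```text
time_s: 24.45
tcp_pos: [550.9, -163.4, 292.3]
ee_rot: [0.995, -0.104, -0.001, -0.0]
force: [-0.8, -0.1, 0.3]
finger_gap: 0.6
gripper_force: 0.0
```

```bash
python3 -c "
from h import *
look('r10')
p,d=capture('top');P=cloud('top',d)-C0;h=cv2.cvtColor(p,cv2.COLOR_RGB2HSV)
m=((h[...,0]<8)|(h[...,0]>172))&(h[...,1]>120)&(d>0);q=P[m];q=q[np.linalg.norm(q,axis=1)<150];s=q@SZ;print('top cam: n',len(q),'slot z of handle top',np.percentile(s,[10,50,90]).round(1))
P2=cloud('side',np.load('r10.npz')['d'])-C0;p=np.load('r10.npz')['p'];h=cv2.cvtColor(p,cv2.COLOR_RGB2HSV);m=((h[...,0]<8)|(h[...,0]>172))&(h[...,1]>140)&(h[...,2]>50);q=P2[m];q=q[(np.linalg.norm(q,axis=1)<150)&(q[:,2]>-20)]
f=q[(q@V<8)&(q@V>-10)];print('side: top face slot z',np.percentile(f@SZ,[10,50,90]).round(1),'bottom of face',np.percentile(q[q@V>9]@SZ,[2,5]).round(1))
x=f@SX;print('slope deg',np.degrees(np.polyfit(x,f@SZ,1)[0]))"
```

```text
face lat 13 [  0   0   0   2  10  12  21  26  19  23  18  22  20  23  32  65 176  59
   0   0   0   0   0   0]
bins 11 tilt 32.9 len 101.4 h 39.1 origin block [ 36.2 -61.4] slot [ -5.6 -71.1]
grasp pt block [-42.3 176. ] in scraper x,z 62.9 242.0 tool lat 0.1
t 24.5 tcp [ 550.9 -163.4  292. ] head -12.0 -> slide [0. 0. 0.] yaw 0.0
force [ 0.1 -0.4 -0.3] gap 0.5 grip 0.0 torque [ 0.01 -0.   -0.04]
top cam: n 76 slot z of handle top [-67.1  43.1  46.1]
side: top face slot z [44.  46.  47.8] bottom of face [6.  7.8]
slope deg 2.981897273475263
```

```bash
python3 -c "
from h import *
p=np.load('r10.npz')['p'];P=cloud('side',np.load('r10.npz')['d'])-C0;h=cv2.cvtColor(p,cv2.COLOR_RGB2HSV)
r=((h[...,0]<8)|(h[...,0]>172))&(h[...,1]>140)&(h[...,2]>50)
S=np.stack([P@SX,P@V,P@SZ],-1)
t=S[r&(abs(S[...,1])<9)&(S[...,2]>38)&(S[...,2]<55)]
for a in range(-60,60,20):
  k=t[(t[:,0]>=a)&(t[:,0]<a+20)];print(a,len(k),np.median(k[:,2]).round(1) if len(k) else '')
g=S[~r&(S[...,1]>16)&(S[...,1]<26)&(abs(S[...,2])<12)&(abs(S[...,0])<58)]
print('block face',[np.median(g[abs(g[:,0]-c)<15][:,2]).round(1) for c in(-40,0,40)])"
```

```text
-60 39 46.2
-40 35 46.1
-20 35 46.1
0 35 46.7
20 38 46.1
40 10 45.1
block face [np.float64(0.9), np.float64(1.0), np.float64(0.2)]
```

The handle top is level, 45 mm above the block face at both ends, so the scraper is fully home.

```bash
python3 -c "
from station import *
print(finish_job())"
```

```text
the job is handed in; nothing more can be done
None
```

The red scraper is fully home in the slanted block's slot, with its handle flat against the face. The gripper has let go and the job is handed in at about 24.5 s.

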